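Seat the dial thermometer in the tall thermowell

TASK

Take the dial thermometer out of the wooden rack and push its stem down into the tall narrow thermowell with the flared mouth, all the way until its collar sits on the rim; something stiff inside must be pushed down on the way. Let go and leave it standing there, and leave the scriber where it is in the rack.

Things in the scene. Friction and masses are not known exactly. Their poses are not given: they have to be found in the camera images.
- dial_case (a point): Centre of the dial thermometer's upright round steel case, 40 mm wide, 34 mm high, white dial on top; grasp here. Below: neck 22 mm wide, flat collar 38 mm wide (underside 33 mm below this point), stem 8 mm thick, 80 mm long, tip 113 mm below this point. z: from tip to dial. 0.12 kg. Stands loose in one rack hole, case centre 121 mm above the work surface; 55 mm of lift frees it.
- rack: Fixed wooden block, 60 mm (its x) by 170 mm (its y) by 60 mm high, origin at the centre of its underside. Two holes 10 mm wide, 52 mm deep, on its y axis, 45 mm either side of the middle; one holds the thermometer, the other the scriber. Fingers closing along the rack's x axis stay clear of the neighbour.
- tall_mouth (a point): Mouth centre, at the rim, of the fixed upright steel well 120 mm high, tube 26 mm wide, flared rim 42 mm. The mouth narrows from 30 mm to a 14 mm bore in 18 mm. A slug 50 mm down holds the collar 30 mm above the rim until slowly pushed with 5 to 6 N; it stays where pushed. Seated, the case centre is 33 mm above this point. Wrong ones: a like well 70 mm high; a plain pipe 48 mm wide, 108 mm high.
- scriber_handle (a point): Middle of the slim dark wooden handle (18 mm thick, 53 mm long) of a scriber with an 8 mm steel stem, standing in the rack's other hole; this point is 112 mm above the work surface, the handle's top 139 mm. A bystander: it stays in the rack.

How it is judged:
By the outcome, as a careful person would: the job done as asked, in the order asked, and still so for the second after the job is handed in, with the robot touching nothing.
It also fails if it takes over 42 s, if anything falls off the work surface, if the arm or the gripper's body presses on something with over 40 N, if the wrist force passes 120 N, or if a joint passes its speed limit or range.

ROBOT

A 6-joint arm with a two-finger parallel gripper is mounted at the origin on a cart in front of the work surface, level with it; the furniture and walls round the work are solid. World frame = base frame: x ahead of the robot, y to its left, z up, the work surface at z = 0. Lengths are in m, angles in rad, forces in N, time in s.
With the tool pointing down it reaches from about 0.35 to 0.775 m from the base axis. Payload 7.3 kg.
Tool frame: the origin (TCP) lies at the very end of the fingers, on their centre line; the grasp point (between the pads) lies 19 mm behind it; z points along the fingers, y is the direction in which the jaws open and shut (so a half turn about z gives the same grasp; the last joint's range is limited). The gripper opens to 92 mm and grips with 3 to 60 N. Pads are 19 mm wide; open, the fingers measure 130 mm over their backs; the gripper's body (75 mm by 190 mm) begins 47 mm behind the grasp point.
Start: joints at [0.975, 0.342, 1.524, -0, 1.275, -0.146], TCP at [0.228, 0.473, 0.227] pointing down, gripper open.
Joint ranges: [-2.53, 2.53], [-0.77, 2.02], [0.04, 2.7], [-1, 4.14], [0.28, 2.66], [-3.11, 3.11]. Speed limits (rad/s): [2.57, 2.57, 3.14, 3.14, 3.14, 3.14].

INTERFACE

Orientations are given as [roll, pitch, yaw] about the fixed x, y, z axes, in that order (R = Rz(yaw) Ry(pitch) Rx(roll)).
In Python, from cell import robot gives the robot as it stands.
- The arm moves only by the tool apply_moves, never from a script. Its argument "plan" is a list of rows, each an object of numbers: "tx", "ty", "tz": the shift along the tool's x, y, z in m; "yaw": the turn about the tool's z in rad; "grip": the opening, from -1 (shut) to 1 (fully open), so that 0 is half open. In form: [{"tx": .., "ty": .., "tz": .., "yaw": .., "grip": ..}, ...]. A call has 1 to 8 rows; each row is the pose to reach, as a shift and turn from the pose commanded when the call began, along the tool's axes at that moment; what a row does not reach only later rows make up. A row lasts 1/8 s, in which the tool goes at most 62.5 mm and 10.7 degrees, less where a joint would pass 70% of its speed; a pose out of reach is approached as far as the arm can. A call with a gripper value outside its range is refused whole. The fingers move at their own pace and stop on an object; "force" is the grip in N (left out, the last holds). Time passes only in rows, so rows that repeat a pose let the fingers close. It gives the time, the measured TCP pose, the force and the opening at its end, in the units of the state.
- robot.observe(): the state, without advancing time (a new reading comes with each control period).
- robot.read_camera(name): name is "scene" or "top"; returns (picture, depth): 384x512x3 uint8, red, green, blue; 384x512 float32, m along the optical axis (not along the pixel's ray), 0 where there is no reading.
- robot.get_calibration(name): a dict with "camera_matrix" (3x3 intrinsics, pixels), "R" (3x3) and "t" (3): a world point X has camera coordinates R X + t. Camera axes: x right, y down, z forward; pixel columns grow to the right and rows downward; lengths in m; the calibration is good to about 2 mm. A picture is of the moment at which its call begins. get_calibration takes no time and is no camera call.
- robot.hand_in(): hands the job in, once; it reports no verdict.
Trained networks look in the newest picture that a camera, given by its name, has taken for a name from the list of things; names that differ only in an ending like _2 or _b are one class to them, and where a whole thing is asked for, a point or a joint stands for the part that bears it (a point fixed in the world has none). Each returns a list of dicts, best first, with "confidence" (0 to 1); they miss things now and then, are a little off and sometimes report something else, mostly with a low value. They report only what shows in the picture. A call takes as long as a camera call.
- robot.outline_of(label, camera): "region" (384x512 bool, what is visible of it) and "pixel" ([row, column] in pixels, amid what is visible of it).
- robot.tip_of(label, camera): "pixel" ([row, column] in pixels: a listed point, or the origin of a listed thing).
The state is a dict: "time": time; "qpos": joint angles; "qvel": joint speeds; "joint_efforts": joint torques, N m; "tool_pos": TCP position; "tool_rot": TCP orientation; "contact_force": force on the tool from outside, world axes, zero at the start; "torque": the same for the moment, N m; "opening": finger opening in m.
Only numpy, scipy, OpenCV 4.12 (cv2) and the standard library are available. Lean on these libraries where they do the work, as an engineer would, in place of code of your own. Each camera call takes 0.05 s, during which the arm holds its last target.

## Working session

There is one attempt and no reset: what is moved stays moved. The work goes in short steps, Python scripts to look and compute and a tool call to move; the robot and the scene stay as the last step left them, time stands still between calls to the robot, and variables do not carry over. Pictures are saved under pics/ and viewed, and the job is handed in when it is done.

Besides the shell and the picture viewer there is one more tool, called after "Request:" as name(argument=value, ...), one argument or row to a line, values as JSON. apply_moves: Moves the arm, as the interface text tells. Its arguments: {"type":"object","properties":{"plan":{"type":"array","items":{"type":"object","properties":{"tx":{"type":"number"},"ty":{"type":"number"},"tz":{"type":"number"},"yaw":{"type":"number"},"grip":{"type":"number"}}}},"force":{"type":"number"}},"required":["plan"]}

```bash
ls; mkdir -p pics
cat > h.py <<'E'
import numpy as np, cv2
from cell import robot
def unproj(cam,d,r,c,w=2):
    k=robot.get_calibration(cam);K=np.array(k["camera_matrix"]);R=np.array(k["R"]);t=np.array(k["t"])
    p=d[int(r)-w:int(r)+w+1,int(c)-w:int(c)+w+1];p=p[p>0]
    z=np.median(p); x=np.array([(c-K[0,2])*z/K[0,0],(r-K[1,2])*z/K[1,1],z])
    return R.T@(x-t)
def cloud(cam,d):
    k=robot.get_calibration(cam);K=np.array(k["camera_matrix"]);R=np.array(k["R"]);t=np.array(k["t"])
    r,c=np.indices(d.shape)
    X=np.stack([(c-K[0,2])*d/K[0,0],(r-K[1,2])*d/K[1,1],d],-1)
    return (X-t)@R
E
python3 - <<'E'
from h import *
o=robot.observe();print({k:np.round(v,3) for k,v in o.items()})
for cam in("scene","top"):
    im,d=robot.read_camera(cam);np.save(f"{cam}0.npy",d);np.save(f"{cam}i0.npy",im)
    cv2.imwrite(f"pics/{cam}0.png",im[:,:,::-1])
    for n in("dial_case","tall_mouth","scriber_handle","rack"):
        for q in robot.tip_of(n,cam)[:3]:
            r,c=q["pixel"]
            print(cam,n,np.round(q["pixel"],1),round(q["confidence"],2),np.round(unproj(cam,d,r,c),4))
E
```

```text
pics
{'time': np.float64(0.0), 'qpos': array([ 0.975,  0.343,  1.525,  0.   ,  1.275, -0.146]), 'qvel': array([ 0.   ,  0.   ,  0.001,  0.001,  0.   , -0.001]), 'joint_efforts': array([-2.0000e-03, -4.3123e+01, -2.4423e+01,  7.2000e-02,  5.6000e-02,
       -0.0000e+00]), 'tool_pos': array([0.228, 0.472, 0.226]), 'tool_rot': array([-3.14 , -0.   ,  2.692]), 'contact_force': array([-0.261,  0.087, -0.526]), 'torque': array([ 0.034,  0.006, -0.043]), 'opening': np.float64(0.092)}
scene dial_case [156.  183.4] 0.47 [0.4841 0.2713 0.1345]
scene tall_mouth [194.1 255.2] 0.88 [ 0.4927 -0.0026  0.1089]
scene scriber_handle [165.4 214. ] 0.48 [0.5192 0.1768 0.117 ]
scene rack [189.7 201.8] 0.7 [0.4804 0.2054 0.0297]
top tall_mouth [210.6 247.6] 0.57 [ 0.4935 -0.0077  0.0988]
top scriber_handle [200.7 162.2] 0.61 [0.5166 0.1799 0.1349]
top rack [209.  151.6] 0.76 [0.5082 0.2177 0.0577]
```

View pics/scene0.png

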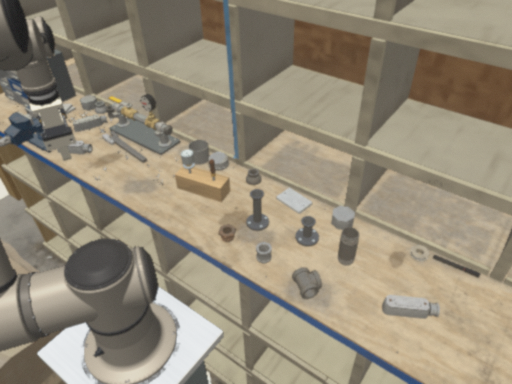

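View pics/top0.png

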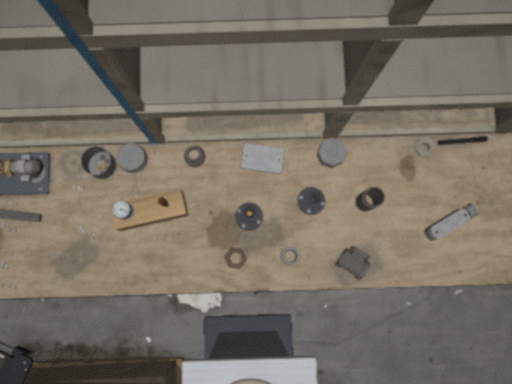

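The pictures show the dial at scene (156,187) and top (210,122). The scriber is beside it at top (202,163). The tall well is at scene (194,257) / top (212,249), the short well at top (201,311) and the pipe at top (199,370). Next I refine these with depth.

Run:
```python
from h import *
ims=[]
for cam,(r0,r1,c0,c1) in {"scene":(130,260,160,300),"top":(170,250,100,270)}.items():
    im=np.load(f"{cam}i0.npy")[r0:r1,c0:c1,::-1]
    cv2.imwrite(f"pics/{cam}0z.png",cv2.resize(im,None,fx=4,fy=4,interpolation=cv2.INTER_CUBIC))
for cam in("top","scene"):
    X=cloud(cam,np.load(f"{cam}0.npy"))
    k=robot.get_calibration(cam);print(cam,"campos",np.round(-np.array(k["R"]).T@k["t"],2),"f",np.array(k["camera_matrix"])[0,0])
    def reg(name,x,y,z):
        m=(abs(X[...,0]-x[0])<x[1])&(abs(X[...,1]-y[0])<y[1])&(X[...,2]>z[0])&(X[...,2]<z[1])
        P=X[m]
        if len(P): print(name,len(P),"mean",np.round(P.mean(0),4),"min",np.round(P.min(0),4),"max",np.round(P.max(0),4),"mid",np.round((P.max(0)+P.min(0))/2,4))
        return P
    reg("dialtop",(.5,.04),(.28,.045),(.128,.15))
    reg("scrtop",(.517,.03),(.178,.03),(.10,.15))
    P=reg("rim",(.495,.04),(-.005,.04),(.108,.13))
    reg("rimtube",(.495,.04),(-.005,.04),(.03,.10))
    P=reg("rack",(.5,.08),(.22,.12),(.05,.065))
    if len(P)>5: print(cv2.minAreaRect((P[:,:2]*1000).astype(np.float32)))
    P=reg("tall things",(.5,.25),(.1,.5),(.145,.6))
    P=reg("table",(.45,.05),(.05,.3),(-.02,.01))
```

```text
top campos [0.37 0.   1.21] f 493.85760797681945
dialtop 259 mean [0.4999 0.2712 0.1358] min [0.4811 0.2526 0.128 ] max [0.5188 0.2906 0.1422] mid [0.4999 0.2716 0.1351]
scrtop 60 mean [0.5166 0.1819 0.1279] min [0.5098 0.1762 0.1   ] max [0.5253 0.1899 0.1421] mid [0.5176 0.183  0.121 ]
rim 198 mean [ 0.4907 -0.0098  0.1165] min [ 0.4702 -0.0287  0.1081] max [0.5108 0.0096 0.1238] mid [ 0.4905 -0.0096  0.116 ]
rimtube 37 mean [ 0.4927 -0.0095  0.0795] min [ 0.4835 -0.0177  0.0472] max [ 0.4992 -0.0018  0.0998] mid [ 0.4913 -0.0098  0.0735]
rack 1463 mean [0.5084 0.2169 0.058 ] min [0.4636 0.1388 0.05  ] max [0.5546 0.3154 0.0645] mid [0.5091 0.2271 0.0572]
((509.3089599609375, 227.76693725585938), (60.872764587402344, 170.51950073242188), 11.065032958984375)
tall things 40323 mean [0.7003 0.0155 0.4339] min [ 0.6734 -0.4     0.1452] max [0.75  0.501 0.6  ] mid [0.7117 0.0505 0.3726]
table 8950 mean [ 0.4471  0.039  -0.0014] min [ 0.4    -0.2499 -0.0105] max [0.5    0.3499 0.01  ] mid [ 4.5e-01  5.0e-02 -3.0e-04]
scene campos [-0.23 -0.56  0.93] f 422.81908022070314
dialtop 99 mean [
[... 265 characters left out ...]
[ 0.4669 -0.0331  0.108 ] max [0.5075 0.009  0.1225] mid [ 0.4872 -0.012   0.1153]
rimtube 152 mean [ 0.4813 -0.0168  0.0657] min [ 0.4724 -0.026   0.0307] max [ 0.4987 -0.001   0.0999] mid [ 0.4856 -0.0135  0.0653]
rack 671 mean [0.5028 0.2186 0.059 ] min [0.4585 0.1363 0.0502] max [0.5532 0.3116 0.0645] mid [0.5059 0.224  0.0573]
((506.73626708984375, 226.51519775390625), (67.08829498291016, 174.6359100341797), 10.86746597290039)
tall things 17599 mean [ 0.6817 -0.0337  0.3955] min [ 0.2501 -0.4     0.145 ] max [0.75   0.6    0.5999] mid [0.5    0.1    0.3725]
table 3996 mean [4.499e-01 1.840e-02 1.000e-04] min [ 0.4    -0.2498 -0.0066] max [0.4999 0.35   0.01  ] mid [0.45   0.0501 0.0017]
```

```bash
python3 - <<'E'
from h import *
E
true
```

```text
(no output)
```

View pics/top0z.png

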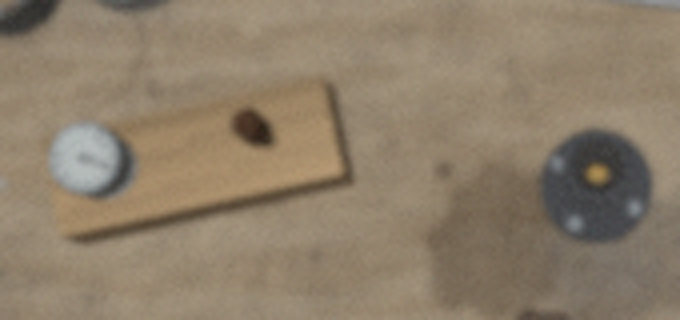

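View pics/scene0z.png

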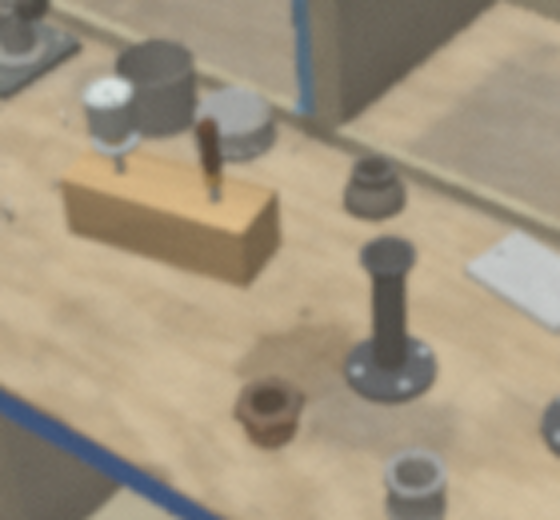

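Run:
```python
from h import *
for cam in("top","scene"):
    k=robot.get_calibration(cam);K=np.array(k["camera_matrix"]);R=np.array(k["R"]);t=np.array(k["t"])
    for p in([.228,.472,.226],[.228,.472,.35],[0,0,0],[.49,-.01,.12],[.34,.7,0]):
        q=K@(R@np.array(p)+t);print(cam,p,np.round(q[:2]/q[2]),round(q[2],2))
    X=cloud(cam,np.load(f"{cam}0.npy"))
    m=(X[...,0]>.2)&(X[...,0]<.66)&(X[...,2]>.02)&(X[...,1]<.7)&(X[...,1]>-.3)&(np.load(f"{cam}0.npy")>0)
    n,l,s,_=cv2.connectedComponentsWithStats(m.astype(np.uint8))
    for i in range(1,n):
        P=X[l==i]
        if len(P)>40: print(cam,len(P),np.round(P.min(0),3),np.round(P.max(0),3))
```

```text
top [0.228, 0.472, 0.226] [  4. 346.] 0.96
top [0.228, 0.472, 0.35] [-31. 358.] 0.83
top [0, 0, 0] [250. 426.] 1.15
top [0.49, -0.01, 0.12] [249. 211.] 1.1
top [0.34, 0.7, 0] [-43. 286.] 1.2
top 522 [ 0.606 -0.252  0.02 ] [ 0.66  -0.184  0.044]
top 142 [0.624 0.1   0.02 ] [0.66  0.144 0.042]
top 384 [0.594 0.318 0.02 ] [0.66  0.39  0.064]
top 511 [0.609 0.242 0.02 ] [0.66  0.311 0.043]
top 803 [0.581 0.47  0.02 ] [0.644 0.565 0.117]
top 264 [ 0.493 -0.3    0.02 ] [ 0.539 -0.27   0.112]
top 2015 [0.464 0.139 0.02 ] [0.555 0.315 0.142]
top 229 [ 0.505 -0.185  0.022] [ 0.544 -0.145  0.074]
top 267 [ 0.47  -0.029  0.027] [0.511 0.01  0.124]
top 178 [ 0.371 -0.127  0.021] [ 0.411 -0.084  0.045]
top 691 [ 0.332 -0.291  0.021] [ 0.41  -0.214  0.055]
top 247 [ 0.367 -0.001  0.023] [0.413 0.051 0.036]
top 831 [0.2   0.373 0.289] [0.247 0.443 0.35 ]
scene [0.228, 0.472, 0.226] [ 65. 150.] 1.21
scene [0.228, 0.472, 0.35] [ 50. 112.] 1.12
scene [0, 0, 0] [132. 341.] 1.0
scene [0.49, -0.01, 0.12] [257. 193.] 1.21
scene [0.34, 0.7, 0] [ 74. 165.] 1.53
scene 513 [0.2   0.327 0.501] [0.294 0.458 0.628]
scene 1666 [0.2   0.371 0.226] [0.295 0.533 0.506]
scene 884 [0.577 0.467 0.02 ] [0.631 0.7   0.205]
scene 1809 [0.459 0.136 0.02 ] [0.66  0.389 0.143]
scene 108 [0.621 0.095 0.02 ] [0.659 0.136 0.041]
scene 309 [ 0.467 -0.033  0.02 ] [0.508 0.009 0.123]
scene 329 [ 0.603 -0.254  0.02 ] [ 0.66  -0.185  0.043]
scene 207 [ 0.501 -0.186  0.02 ] [ 0.545 -0.146  0.074]
scene 167 [ 0.364 -0.002  0.02 ] [0.413 0.051 0.036]
scene 290 [ 0.49 -0.3   0.02] [ 0.538 -0.274  0.111]
scene 201 [ 0.367 -0.128  0.02 ] [ 0.41  -0.085  0.045]
scene 555 [ 0.327 -0.294  0.02 ] [ 0.404 -0.217  0.052]
```

Request:
apply_moves(
  plan=[
    {"tx": -0.05,"ty": -0.01,"tz": 0,"yaw": 0.15,"grip": 1},
    {"tx": -0.1,"ty": -0.02,"tz": 0,"yaw": 0.31,"grip": 1},
    {"tx": -0.15,"ty": -0.03,"tz": 0,"yaw": 0.47,"grip": 1},
    {"tx": -0.2,"ty": -0.04,"tz": 0,"yaw": 0.63,"grip": 1},
    {"tx": -0.25,"ty": -0.05,"tz": 0,"yaw": 0.78,"grip": 1},
    {"tx": -0.3,"ty": -0.06,"tz": 0,"yaw": 0.928,"grip": 1},
    {"tx": -0.332,"ty": -0.063,"tz": 0,"yaw": 0.928,"grip": 1},
    {"tx": -0.332,"ty": -0.063,"tz": 0,"yaw": 0.928,"grip": 1},
  ],
)

```text
time: 1.5
tool_pos: [0.5014, 0.2703, 0.2263]
tool_rot: [-3.142, 0.0, 1.761]
contact_force: [-1.3, 0.3, 0.2]
opening: 0.0917
```

Request:
apply_moves(
  plan=[
    {"tx": 0.002,"ty": -0.001,"tz": 0.03,"yaw": 0,"grip": 1},
    {"tx": 0.002,"ty": -0.001,"tz": 0.06,"yaw": 0,"grip": 1},
    {"tx": 0.002,"ty": -0.001,"tz": 0.085,"yaw": 0,"grip": 1},
    {"tx": 0.002,"ty": -0.001,"tz": 0.105,"yaw": 0,"grip": 1},
    {"tx": 0.002,"ty": -0.001,"tz": 0.118,"yaw": 0,"grip": 1},
    {"tx": 0.002,"ty": -0.001,"tz": 0.124,"yaw": 0,"grip": 1},
    {"tx": 0.002,"ty": -0.001,"tz": 0.124,"yaw": 0,"grip": 1},
  ],
)

```text
time: 2.38
tool_pos: [0.4984, 0.2738, 0.1029]
tool_rot: [3.142, -0.0, 1.764]
contact_force: [-0.3, -0.6, 0.7]
opening: 0.0918
```

Run:
```python
from h import *
for cam,(r0,r1,c0,c1) in {"scene":(90,220,140,280)}.items():
    im,d=robot.read_camera(cam)
    cv2.imwrite(f"pics/{cam}1z.png",cv2.resize(im[r0:r1,c0:c1,::-1],None,fx=4,fy=4,interpolation=cv2.INTER_CUBIC))
o=robot.observe();print(o["tool_pos"],o["contact_force"])
```

```text
[0.49868357 0.27376945 0.10325777] [-0.22402941  0.12002517  0.686299  ]
```

View pics/scene1z.png

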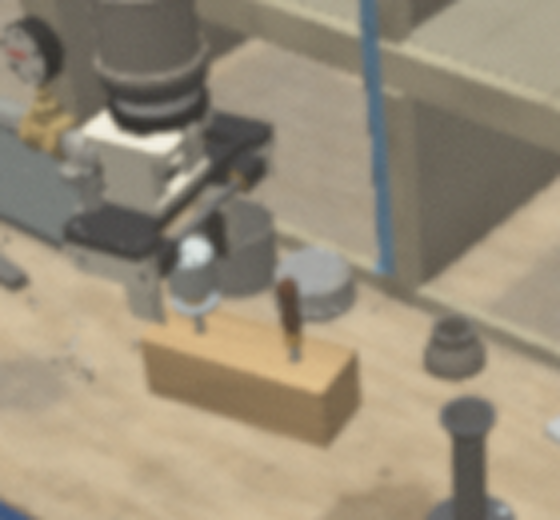

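The case is between the open jaws at about (270,195) in the crop, and the scriber is clear at (310,290). I'll correct 2 mm and close.

Request:
apply_moves(
  force=30,
  plan=[
    {"tx": -0.002,"ty": 0.001,"tz": 0.001,"yaw": 0,"grip": 1},
    {"tx": -0.002,"ty": 0.001,"tz": 0.001,"yaw": 0,"grip": 0},
    {"tx": -0.002,"ty": 0.001,"tz": 0.001,"yaw": 0,"grip": -0.5},
    {"tx": -0.002,"ty": 0.001,"tz": 0.001,"yaw": 0,"grip": -0.5},
    {"tx": -0.002,"ty": 0.001,"tz": 0.001,"yaw": 0,"grip": -0.5},
    {"tx": -0.002,"ty": 0.001,"tz": 0.001,"yaw": 0,"grip": -0.5},
  ],
)

```text
time: 3.18
tool_pos: [0.4998, 0.2717, 0.1017]
tool_rot: [3.142, -0.0, 1.764]
contact_force: [0.2, 0.4, 0.6]
opening: 0.0462
```

Request:
apply_moves(
  plan=[
    {"grip": -0.5},
    {"grip": -0.5},
    {"grip": -0.5},
  ],
)

```text
schema error: expected keys tx, ty, tz, yaw, grip
```

Request:
apply_moves(
  plan=[
    {"tx": 0,"ty": 0,"tz": 0,"yaw": 0,"grip": -0.5},
    {"tx": 0,"ty": 0,"tz": 0,"yaw": 0,"grip": -0.5},
    {"tx": 0,"ty": 0,"tz": 0,"yaw": 0,"grip": -0.5},
    {"tx": 0,"ty": 0,"tz": 0,"yaw": 0,"grip": -0.5},
  ],
)

```text
time: 3.68
tool_pos: [0.4997, 0.2717, 0.1017]
tool_rot: [-3.141, -0.0, 1.764]
contact_force: [-1.0, -0.2, -0.0]
opening: 0.0397
```

Request:
apply_moves(
  plan=[
    {"tx": 0,"ty": 0,"tz": -0.01,"yaw": 0,"grip": -0.5},
    {"tx": 0,"ty": 0,"tz": -0.03,"yaw": 0,"grip": -0.5},
    {"tx": 0,"ty": 0,"tz": -0.06,"yaw": 0,"grip": -0.5},
    {"tx": 0,"ty": 0,"tz": -0.09,"yaw": 0,"grip": -0.5},
    {"tx": 0,"ty": 0,"tz": -0.12,"yaw": 0,"grip": -0.5},
    {"tx": 0,"ty": 0,"tz": -0.15,"yaw": 0,"grip": -0.5},
    {"tx": 0,"ty": 0,"tz": -0.17,"yaw": 0,"grip": -0.5},
    {"tx": 0,"ty": 0,"tz": -0.17,"yaw": 0,"grip": -0.5},
  ],
)

```text
time: 4.68
tool_pos: [0.5005, 0.272, 0.2737]
tool_rot: [3.137, -0.001, 1.764]
contact_force: [-0.8, 0.8, -1.2]
opening: 0.0394
```

Run:
```python
from h import *
im,d=robot.read_camera("scene");cv2.imwrite("pics/scene2z.png",cv2.resize(im[60:220,140:300,::-1],None,fx=3.7,fy=3.7,interpolation=cv2.INTER_CUBIC))
o=robot.observe();print(o["tool_pos"],o["tool_rot"],o["contact_force"],o["opening"],o["qpos"])
```

```text
[0.49989231 0.27174869 0.27214614] [ 3.14033831e+00 -2.66187401e-04  1.76385101e+00] [ 0.05449328  0.21588363 -1.99057865] 0.03957757434985498 [3.63217424e-01 3.93977606e-01 1.31973619e+00 5.04516811e-05
 1.42659755e+00 1.70155690e-01]
```

View pics/scene2z.png

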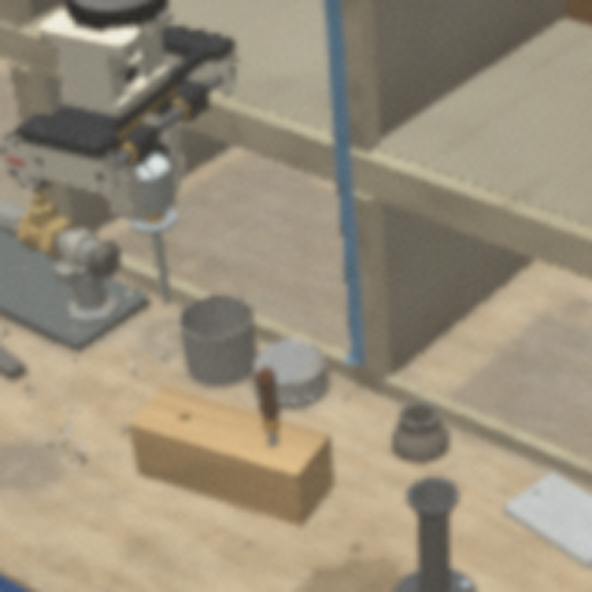

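Run:
```python
from h import *
for cam in("scene","top"):
    im,d=robot.read_camera(cam);np.save(f"{cam}2.npy",d)
    k=robot.get_calibration(cam);K=np.array(k["camera_matrix"]);R=np.array(k["R"]);t=np.array(k["t"])
    for z in(.291,.258,.178):
        q=K@(R@np.array([.4999,.2717,z])+t);q=q[:2]/q[2];print(cam,z,np.round(q,1),"crop",np.round((q-[140,60])*3.7))
    X=cloud(cam,d)
    m=(abs(X[...,0]-.5)<.03)&(abs(X[...,1]-.2717)<.03)&(X[...,2]>.16)&(X[...,2]<.25)
    P=X[m]
    for a,b in((.17,.19),(.19,.21),(.21,.23),(.23,.25)):
        q=P[(P[:,2]>a)&(P[:,2]<b)];print(a,len(q),np.round(q.mean(0),4) if len(q) else '')
```

```text
scene 0.291 [179.8 110.1] crop [147. 185.]
scene 0.258 [181.4 119.9] crop [153. 222.]
scene 0.178 [184.9 142.1] crop [166. 304.]
0.17 7 [0.4973 0.269  0.1848]
0.19 13 [0.4974 0.2687 0.1996]
0.21 16 [0.4965 0.2682 0.2197]
0.23 15 [0.4964 0.2682 0.2392]
top 0.291 [ 99.8 199.9] crop [-149.  517.]
top 0.258 [104.8 202.1] crop [-130.  526.]
top 0.178 [115.4 207. ] crop [-91. 544.]
0.17 6 [0.4993 0.2687 0.1861]
0.19 6 [0.4985 0.2687 0.1981]
0.21 0 
0.23 0
```

The stem hangs straight (projected tip matches the picture), and the scriber is still in the rack. Moving over the well.

Request:
apply_moves(
  plan=[
    {"tx": -0.02,"ty": -0.005,"tz": -0.002,"yaw": 0,"grip": -0.5},
    {"tx": -0.06,"ty": -0.014,"tz": -0.002,"yaw": 0,"grip": -0.5},
    {"tx": -0.11,"ty": -0.025,"tz": -0.002,"yaw": 0,"grip": -0.5},
    {"tx": -0.16,"ty": -0.037,"tz": -0.002,"yaw": 0,"grip": -0.5},
    {"tx": -0.21,"ty": -0.048,"tz": 0,"yaw": 0,"grip": -0.5},
    {"tx": -0.25,"ty": -0.058,"tz": 0,"yaw": 0,"grip": -0.5},
    {"tx": -0.274,"ty": -0.063,"tz": 0,"yaw": 0,"grip": -0.5},
    {"tx": -0.274,"ty": -0.063,"tz": 0,"yaw": 0,"grip": -0.5},
  ],
)

```text
time: 5.82
tool_pos: [0.4898, -0.0114, 0.2712]
tool_rot: [-3.14, -0.0, 1.76]
contact_force: [0.4, 0.4, -1.4]
opening: 0.0396
```

Run:
```python
from h import *
im,d=robot.read_camera("scene");cv2.imwrite("pics/scene3z.png",cv2.resize(im[80:240,190:340,::-1],None,fx=3.7,fy=3.7,interpolation=cv2.INTER_CUBIC))
X=cloud("scene",d)
m=(abs(X[...,0]-.49)<.04)&(abs(X[...,1]+.01)<.04)
P=X[m]
for a,b in((.03,.06),(.06,.1),(.185,.205),(.205,.225),(.225,.25)):
    q=P[(P[:,2]>a)&(P[:,2]<b)]
    if a<.1: q=q[(abs(q[:,0]-.49)<.02)&(abs(q[:,1]+.01)<.025)]
    print(a,len(q),np.round(q.mean(0),4) if len(q) else '')
o=robot.observe();print(o["tool_pos"],o["tool_rot"],o["contact_force"],o["opening"],o["qpos"])
```

```text
0.03 64 [ 0.4806 -0.0164  0.045 ]
0.06 89 [ 0.4811 -0.0176  0.0805]
0.185 15 [ 0.4873 -0.015   0.1946]
0.205 16 [ 0.4863 -0.0131  0.2157]
0.225 19 [ 0.4868 -0.0134  0.2353]
[ 0.48994585 -0.01015484  0.27128451] [-3.14067051e+00 -6.42875417e-04  1.76149490e+00] [-0.23853735  0.76203226 -0.71508384] 0.039113896925362886 [-1.77440235e-01  2.45087192e-01  1.53570273e+00  2.73896667e-04
  1.36189445e+00 -3.68196053e-01]
```

View pics/scene3z.png

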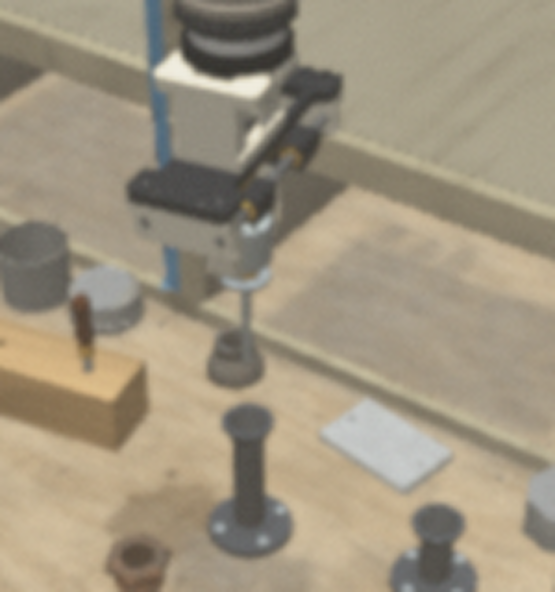

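Aligned to within about 1–2 mm in both views. Descending to just above the slug.

Request:
apply_moves(
  plan=[
    {"tx": 0,"ty": 0.0005,"tz": 0.02,"yaw": 0,"grip": -0.5},
    {"tx": 0,"ty": 0.0005,"tz": 0.04,"yaw": 0,"grip": -0.5},
    {"tx": 0,"ty": 0.0005,"tz": 0.052,"yaw": 0,"grip": -0.5},
    {"tx": 0,"ty": 0.0005,"tz": 0.06,"yaw": 0,"grip": -0.5},
    {"tx": 0,"ty": 0.0005,"tz": 0.068,"yaw": 0,"grip": -0.5},
    {"tx": 0,"ty": 0.0005,"tz": 0.076,"yaw": 0,"grip": -0.5},
    {"tx": 0,"ty": 0.0005,"tz": 0.084,"yaw": 0,"grip": -0.5},
    {"tx": 0,"ty": 0.0005,"tz": 0.09,"yaw": 0,"grip": -0.5},
  ],
)

```text
time: 6.88
tool_pos: [0.491, -0.0092, 0.1812]
tool_rot: [-3.141, -0.0, 1.764]
contact_force: [0.1, 0.9, -1.3]
opening: 0.0392
```

Request:
apply_moves(
  force=40,
  plan=[
    {"tx": 0,"ty": 0,"tz": 0.004,"yaw": 0,"grip": -0.5},
    {"tx": 0,"ty": 0,"tz": 0.008,"yaw": 0,"grip": -0.5},
    {"tx": 0,"ty": 0,"tz": 0.011,"yaw": 0,"grip": -0.5},
    {"tx": 0,"ty": 0,"tz": 0.014,"yaw": 0,"grip": -0.5},
    {"tx": 0,"ty": 0,"tz": 0.016,"yaw": 0,"grip": -0.5},
    {"tx": 0,"ty": 0,"tz": 0.0175,"yaw": 0,"grip": -0.5},
    {"tx": 0,"ty": 0,"tz": 0.019,"yaw": 0,"grip": -0.5},
    {"tx": 0,"ty": 0,"tz": 0.0205,"yaw": 0,"grip": -0.5},
  ],
)

```text
time: 7.88
tool_pos: [0.4912, -0.0092, 0.1616]
tool_rot: [3.141, 0.0, 1.764]
contact_force: [-0.4, 0.4, 3.4]
opening: 0.0393
```

Slug contact (the force rose about 5 N). Continuing slowly.

Request:
apply_moves(
  plan=[
    {"tx": 0,"ty": 0,"tz": 0.0015,"yaw": 0,"grip": -0.5},
    {"tx": 0,"ty": 0,"tz": 0.003,"yaw": 0,"grip": -0.5},
    {"tx": 0,"ty": 0,"tz": 0.0045,"yaw": 0,"grip": -0.5},
    {"tx": 0,"ty": 0,"tz": 0.006,"yaw": 0,"grip": -0.5},
    {"tx": 0,"ty": 0,"tz": 0.0075,"yaw": 0,"grip": -0.5},
    {"tx": 0,"ty": 0,"tz": 0.009,"yaw": 0,"grip": -0.5},
    {"tx": 0,"ty": 0,"tz": 0.0105,"yaw": 0,"grip": -0.5},
    {"tx": 0,"ty": 0,"tz": 0.012,"yaw": 0,"grip": -0.5},
  ],
)

```text
time: 8.88
tool_pos: [0.4911, -0.0092, 0.1491]
tool_rot: [3.141, 0.0, 1.764]
contact_force: [-0.3, -0.4, 2.6]
opening: 0.0394
```

Request:
apply_moves(
  plan=[
    {"tx": 0,"ty": 0,"tz": 0.0015,"yaw": 0,"grip": -0.5},
    {"tx": 0,"ty": 0,"tz": 0.003,"yaw": 0,"grip": -0.5},
    {"tx": 0,"ty": 0,"tz": 0.0045,"yaw": 0,"grip": -0.5},
    {"tx": 0,"ty": 0,"tz": 0.006,"yaw": 0,"grip": -0.5},
    {"tx": 0,"ty": 0,"tz": 0.0075,"yaw": 0,"grip": -0.5},
    {"tx": 0,"ty": 0,"tz": 0.009,"yaw": 0,"grip": -0.5},
    {"tx": 0,"ty": 0,"tz": 0.0105,"yaw": 0,"grip": -0.5},
  ],
)

```text
time: 9.75
tool_pos: [0.4911, -0.0092, 0.1386]
tool_rot: [3.141, -0.0, 1.764]
contact_force: [0.1, -0.2, 2.9]
opening: 0.0392
```

Request:
apply_moves(
  plan=[
    {"tx": 0,"ty": 0,"tz": 0.001,"yaw": 0,"grip": -0.5},
    {"tx": 0,"ty": 0,"tz": 0.002,"yaw": 0,"grip": -0.5},
    {"tx": 0,"ty": 0,"tz": 0.003,"yaw": 0,"grip": -0.5},
    {"tx": 0,"ty": 0,"tz": 0.004,"yaw": 0,"grip": -0.5},
  ],
)

```text
time: 10.25
tool_pos: [0.4911, -0.0092, 0.1347]
tool_rot: [3.141, -0.0, 1.764]
contact_force: [0.4, 1.0, 2.7]
opening: 0.0389
```

Request:
apply_moves(
  plan=[
    {"tx": 0,"ty": 0,"tz": 0.0007,"yaw": 0,"grip": -0.5},
    {"tx": 0,"ty": 0,"tz": 0.0014,"yaw": 0,"grip": -0.5},
  ],
)

```text
time: 10.5
tool_pos: [0.4911, -0.0092, 0.1339]
tool_rot: [3.141, 0.0, 1.764]
contact_force: [-2.0, 0.5, 12.9]
opening: 0.0393
```

Request:
apply_moves(
  plan=[
    {"tx": 0,"ty": 0,"tz": 0.0005,"yaw": 0,"grip": -0.5},
    {"tx": 0,"ty": 0,"tz": 0.0005,"yaw": 0,"grip": -0.5},
  ],
)

```text
time: 10.75
tool_pos: [0.4911, -0.0092, 0.1339]
tool_rot: [3.141, 0.0, 1.764]
contact_force: [-2.6, -0.2, 11.8]
opening: 0.0392
```

Run:
```python
from h import *
im,d=robot.read_camera("scene");cv2.imwrite("pics/scene4z.png",cv2.resize(im[100:250,190:340,::-1],None,fx=3.9,fy=3.9,interpolation=cv2.INTER_CUBIC))
o=robot.observe();print(o["tool_pos"],o["tool_rot"],o["contact_force"],o["opening"])
```

```text
[ 0.49113497 -0.0091806   0.13393816] [3.14077466e+00 3.66606466e-04 1.76392960e+00] [-3.80514984  0.05560664 12.91070064] 0.03939762015933084
```

View pics/scene4z.png

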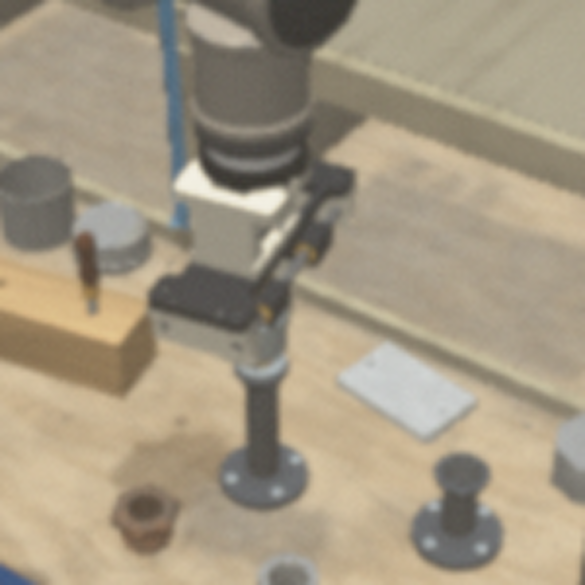

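The collar rests on the rim at about (260,370) in the crop, the TCP has stopped at 0.134 as expected, and the force is up. Releasing.

Request:
apply_moves(
  plan=[
    {"tx": 0,"ty": 0,"tz": 0,"yaw": 0,"grip": -0.05},
    {"tx": 0,"ty": 0,"tz": 0,"yaw": 0,"grip": 0.2},
    {"tx": 0,"ty": 0,"tz": 0,"yaw": 0,"grip": 0.5},
    {"tx": 0,"ty": 0,"tz": 0,"yaw": 0,"grip": 0.8},
    {"tx": 0,"ty": 0,"tz": 0,"yaw": 0,"grip": 0.8},
    {"tx": 0,"ty": 0,"tz": 0,"yaw": 0,"grip": 0.8},
  ],
)

```text
time: 11.55
tool_pos: [0.491, -0.0092, 0.1328]
tool_rot: [-3.142, -0.0, 1.764]
contact_force: [-0.6, -0.2, -0.5]
opening: 0.0822
```

Request:
apply_moves(
  plan=[
    {"tx": 0,"ty": 0,"tz": -0.01,"yaw": 0,"grip": 0.9},
    {"tx": 0,"ty": 0,"tz": -0.03,"yaw": 0,"grip": 0.9},
    {"tx": 0,"ty": 0,"tz": -0.06,"yaw": 0,"grip": 0.9},
    {"tx": 0,"ty": 0,"tz": -0.09,"yaw": 0,"grip": 0.9},
    {"tx": 0,"ty": 0,"tz": -0.12,"yaw": 0,"grip": 0.9},
    {"tx": 0,"ty": 0,"tz": -0.14,"yaw": 0,"grip": 0.9},
    {"tx": 0,"ty": 0,"tz": -0.14,"yaw": 0,"grip": 0.9},
    {"tx": 0,"ty": 0,"tz": -0.14,"yaw": 0,"grip": 0.9},
  ],
)

```text
time: 12.55
tool_pos: [0.4906, -0.0091, 0.2722]
tool_rot: [-3.141, -0.0, 1.764]
contact_force: [0.7, -0.3, -0.0]
opening: 0.0872
```

Run:
```python
from h import *
im,d=robot.read_camera("scene");cv2.imwrite("pics/scene5z.png",cv2.resize(im[80:240,170:320,::-1],None,fx=3.7,fy=3.7,interpolation=cv2.INTER_CUBIC))
X=cloud("scene",d)
m=(abs(X[...,0]-.49)<.035)&(abs(X[...,1]+.01)<.035)&(X[...,2]>.1)&(X[...,2]<.2)
P=X[m];print("top z",np.round(np.percentile(P[:,2],[50,90,95,98,100]),4),"top xy",P[P[:,2]>.162].mean(0))
m=(abs(X[...,0]-.518)<.02)&(abs(X[...,1]-.1836)<.02)&(X[...,2]>.1);print("scriber",X[m].mean(0),X[m].max(0))
o=robot.observe();print(o["time"],o["tool_pos"],o["contact_force"],o["opening"])
for q in robot.tip_of("dial_case","scene")[:2]: print(q)
```

```text
top z [0.1534 0.1709 0.1715 0.1722 0.1736] top xy [ 0.48604268 -0.01325186  0.16934151]
scriber [0.5128396  0.17890436 0.12103009] [0.52173571 0.18891114 0.14033933]
12.6 [ 0.49051694 -0.00909908  0.27188056] [0.35384609 0.51622878 0.00969305] 0.08691273422231015
{'pixel': [181.3, 254.1], 'confidence': 0.75}
```

View pics/scene5z.png

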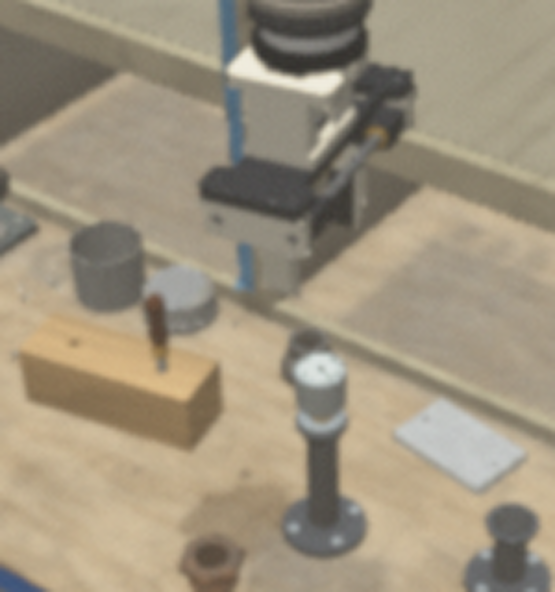

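The thermometer stands upright and seated at crop (320,390). Its top is at z ≈ 0.170–0.171 m, against 0.170 expected, and the scriber hasn't moved.

```bash
python3 -c "
from cell import robot
print(robot.hand_in())"
```

```text
the job is handed in; nothing more can be done
None
```

The dial thermometer is standing in the tall thermowell with its collar on the rim. I lifted it from the rack, slowly pushed the slug down with it (about 5 N), released it and backed the gripper off. I handed the job in at about 12.6 s.

- **Seating:** the tool stopped at z = 0.134 m, the expected seated height, and the upward force jumped to about 12 N as the collar met the rim. After release, the scene camera put the case top at about 0.171 m, against 0.170 m expected, and the thermometer looked upright.
- **Scriber and gripper:** the scriber is still in its rack hole at its original position. The gripper was well clear, with near-zero contact force.

No check failed. The two cameras disagreed by about 2–3 mm on raw positions, which is about what the scene camera's oblique view and the calibration tolerance explain. I took no top-camera picture after release.

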